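# Feed a parts rack past the stop gate of a measuring-room chute

## Robot

A 6-joint arm with a two-finger parallel gripper is mounted at the origin on the work surface. World frame = base frame: x ahead of the robot, y to its left, z up, the work surface at z = 0. Lengths are in m, angles in degrees, forces in N, time in s.
With the tool pointing down it reaches from about 0.3 to 0.75 m from the base axis. Payload 8.5 kg.
Tool frame: the origin (TCP) lies at the very end of the fingers, on their centre line; the grasp point (between the pads) lies 19 mm behind it; z points along the fingers, y is the line along which they close (so a half turn about z gives the same grasp; the last joint's range is limited). The gripper opens to 85 mm and grips with 20 to 120 N. Pads are 22 mm wide; open, the fingers measure 114 mm over their backs; the gripper's body (76 mm by 85 mm) begins 54 mm behind the grasp point. The pads swing forward as they close: fully open they stand 13 mm farther back than shut.
Start: joints at [-86.19, 21.807, 74.336, -0, 83.858, -12.336], TCP at [0.153, -0.528, 0.201] pointing down, gripper open.
Joint ranges: [-178.18, 178.18], [-50.72, 133.34], [12.68, 142.11], [-81.47, 261.47], [9.98, 163.14], [-165.26, 165.26]. Speed limits (degrees/s): [136.94, 136.94, 180, 180, 180, 180].

## Interface

Orientations are given as a 3x3 rotation matrix whose columns are the frame's x, y, z axes.
In Python, from rig import env gives the robot as it stands.
- The arm moves only by the tool move_arm, never from a script. Its argument "plan" is a list of rows, each a list of 7 numbers: the turn, a rotation vector about the tool's x, y, z in degrees, then the shift along the tool's x, y, z in cm, then the gripper command: -1 is shut, 1 is fully open, values between are in proportion. In form: [[ax, ay, az, tx, ty, tz, jaw], ...]. A call has 1 to 5 rows; each row is the pose to reach, as a shift and turn from the pose commanded when the call began, along the tool's axes at that moment; what a row does not reach only later rows make up. A row lasts 1/10 s, in which the tool goes at most 50 mm and 8.59 degrees, less where a joint would pass 70% of its speed; a pose out of reach is approached as far as the arm can. A call with a gripper value outside its range is refused whole. The fingers move at their own pace and stop on an object; "squeeze" is the grip in N (left out, the last holds). Time passes only in rows, so rows that repeat a pose let the fingers close. It gives the time, the measured TCP pose, the force, the opening and the grip force at its end, in the units of the state.
- env.observe(): the state, without advancing time (a new reading comes with each control period).
- env.get_image(name): name is "scene" or "side" or "wrist"; returns a dict with "color" (480x640x3 uint8, red, green, blue), "fov_y" (degrees; the focal length in pixels is half the picture's height over the tangent of half this angle, whatever the lens; pixels are square), "cx", "cy" (the principal point, pixels), "R" (3x3) and "t" (3): a world point X has camera coordinates R X + t. Camera axes: x right, y down, z forward; pixel columns grow to the right and rows downward; lengths in m; the calibration is good to about 2 mm. A picture is of the moment at which its call begins. There is no depth.
- env.close_job(): hands the job in; it is judged then, once.
Trained networks look in a picture, given as the dict that the camera call returned (one of the last four; its "shot" number tells which), for a name from the list of things; names that differ only in an ending like _2 or _b are one class to them, and where a whole thing is asked for, a point or a joint stands for the part that bears it (a point fixed in the world has none). Each returns a list of dicts, best first, with "conf" (0 to 1); they miss things now and then, are a little off and sometimes report something else, mostly with a low value. They report only what shows in the picture. A call takes as long as a camera call. They do not tell look-alikes from the thing itself.
- env.outline_of(target, picture): "mask" (480x640 bool, what is visible of it) and "bbox" ([centre column, centre row, width, height] in pixels, round what is visible of it).
- env.tip_of(target, picture): "pixel" ([column, row] in pixels: a listed point, or the origin of a listed thing).
The state is a dict: "time_s": time; "q": joint angles; "qvel": joint speeds; "joint_efforts": joint torques, N m; "position": TCP position; "tool_rot": TCP orientation; "ft_force": force on the tool from outside, world axes, zero at the start; "wrist_torque": the same for the moment, N m; "grip_width": finger opening in m; "gripper_force": force on a finger pad.
Only numpy, scipy, OpenCV 4.12 (cv2) and the standard library are available. Lean on these libraries where they do the work, as an engineer would, in place of code of your own. Each camera call takes 0.05 s, during which the arm holds its last target. There are 200 camera calls.

## Task

The rack of ceramic bushings stands in the feed chute, short of the spring-up stop gate. With one fingertip press the long treadle plate beside the chute fully down, so that the gate folds under the chute floor, and keep it held down while the other fingertip pushes the rack along the chute, over the gate and fully home against the end stop, the gate never touching the rack. Then let the treadle come up so that the gate stands closed behind the rack; only press and push, never lift the rack, and leave the other things on the granite alone.

Things in the scene. Friction and masses are not known exactly. Their poses are not given: they have to be found in the camera images.
- chute: Aluminium U-channel fixed on the granite. Origin at table level, on the channel's centre line, in the gate's plane; +y = feed direction, z up; the treadle is on its -x side (the robot's). Channel floor: z = 50 mm, x = -33 to +33, y = -235 (open end) to +158 mm, with a 12 mm slot across at y = 0 for the gate. Side rails 8 mm thick, tops at z = 70 mm. Only gate and end stop rise above them.
- end_stop (a point): End stop at the +y end of the chute: two rubber buffers before a plate whose top is at z = 82 mm. The point lies between the buffers' faces: chute x = 0, y = +150, z = 68 mm.
- gate (a joint): Angle of treadle and gate, one sprung part, hinge line along the chute at chute x = -118, z = 56 mm. 0 = rest: gate up across the channel, treadle sloping up to it; 0.38 rad = end of travel: treadle level, gate blade (5 mm thick) sunk 8 mm under the floor; below 0.33 it stands above the floor. Fully down takes 0.2 N m (5 N at 40 mm from the hinge). The rack cannot push it open.
- treadle (a point): Point on top of the treadle plate, 40 mm from the hinge line, at chute y = -78 mm. The treadle is a ribbed steel plate beside the channel on the robot's side, 4 mm thick, 300 mm long (chute y = -228 to +72 mm); held level its top is at z = 58 mm and covers chute x = -114 to -50 mm. A fingertip may press anywhere on it and slide along it.
- rack: Loose parts rack in the channel: dark plate 60 wide (x) by 110 mm long (y), an upright end plate at each end (full width, top 48 mm above its underside), two rows of four ivory ceramic bushings fixed between; 0.3 to 0.65 kg. Origin at the centre of its underside, +y along the feed; rear face (to push) at y = -55 mm, front at +55 mm. Home, its origin is at chute y = +95 mm.
- tape: Bystander: roll of blue tape, 90 mm across, 22 mm high, lying on the granite; origin at the centre of its underside.
- ceramic_ring: Bystander: ivory ceramic ring, 80 mm across, 18 mm high, lying on the granite; origin at the centre of its underside.
- ref_sphere: Bystander: reference sphere, a 25 mm ivory ball on a steel stem and 60 mm round foot, 85 mm high; origin at the centre of its underside.
There are look-alikes about, which are no part of the job. What is shaped like the rack but blue is not meant.

How it is judged (in metres and radians):
On the way, in this order (a step that is already met when the one before it is completed fails the run):
1. a finger holds the treadle fully down while the rack is still short of the gate (value of joint gate above 0.33 rad and contact force between the fingers and gate above 0.5 N and y of rack in the frame of chute below -0.058 m), for 0.2 s.
2. the whole rack has passed the gate, the treadle still held down by a finger (value of joint gate above 0.33 rad and contact force between the fingers and gate above 0.5 N and y of rack in the frame of chute above 0.062 m), for 0.05 s.
At the end, for the whole second after the job is handed in: The rack stands level on the chute floor, home within 6 mm of the end stop's buffers, at rest; the treadle is released and the gate stands fully up behind it (joint below 0.04 rad) (y of rack in the frame of chute between 0.089 and 0.1 m and x of rack in the frame of chute between -0.008 and 0.008 m and z of rack in the frame of chute below 0.054 m and angle between rack's own z axis and vertical below 0.05 rad and value of joint gate below 0.04 rad and linear speed of rack below 0.01 m/s); the robot touches nothing.
It fails at once if the gate touches the rack (over 1 N) (contact force between gate and rack above 1 N).
It fails at once if the rack is lifted more than 8 mm off the chute floor, or tipped (z of rack in the frame of chute above 0.058 m or angle between rack's own z axis and vertical above 0.12 rad).
It fails at once if a bystander is moved more than 15 mm (distance of any of tape, ceramic_ring, ref_sphere from where it was at the start of the episode above 0.015 m).
It also fails if it takes over 42 s, if anything falls off the work surface, if the arm or the gripper's body presses on something with over 40 N, if the wrist force passes 120 N, or if a joint passes its speed limit or range.

## Working session

There is one attempt and no reset: what is moved stays moved. The work goes in short steps, Python scripts to look and compute and a tool call to move; the robot and the scene stay as the last step left them, time stands still between calls to the robot, and variables do not carry over. Pictures are saved under pics/ and viewed, at most 10 in all, crops included, and the job is handed in when it is done.

Besides the shell and the picture viewer there is one more tool, called after ">>>" as name(argument=value, ...) on one line, values as JSON. move_arm: Moves the arm, as the interface text tells. Its arguments: {"type":"object","properties":{"plan":{"type":"array"},"squeeze":{"type":"number"}},"required":["plan"]}

```bash
mkdir -p pics; cat > h.py <<'E'
import numpy as np, cv2
from rig import env
def K(p):
    f=240/np.tan(np.radians(p["fov_y"]/2)); return np.array([[f,0,p["cx"]],[0,f,p["cy"]],[0,0,1]])
def proj(p,X):
    c=np.asarray(X)@np.array(p["R"]).T+p["t"]; u=c@K(p).T; return u[...,:2]/u[...,2:]
def ray(p,px,z):
    R=np.array(p["R"]);d=R.T@np.linalg.inv(K(p))@[px[0],px[1],1];c=-R.T@np.array(p["t"]);return c+d*(z-c[2])/d[2]
def save(p,n,box=None,s=1):
    im=cv2.cvtColor(np.asarray(p["color"]),cv2.COLOR_RGB2BGR)
    if box: a,b,c,d=box; im=cv2.resize(im[b:d,a:c],None,fx=s,fy=s,interpolation=cv2.INTER_CUBIC)
    cv2.imwrite("pics/"+n,im)
E
python3 - <<'E'
from h import *
out=[]
for n in ["scene","side"]:
    p=env.get_image(n); out.append(cv2.cvtColor(np.asarray(p["color"]),cv2.COLOR_RGB2BGR))
    print(n,p["fov_y"],-np.array(p["R"]).T@p["t"])
    save(p,n+".png")
    for t,z in [("chute",0),("end_stop",.068),("treadle",.05),("rack",.05),("gate",.056),("tape",0),("ceramic_ring",0),("ref_sphere",0)]:
        for f in (env.tip_of,):
            try:
                for d in f(t,p)[:3]: print(t,np.round(d["pixel"]),round(d["conf"],2),np.round(ray(p,d["pixel"],z),3))
            except Exception as e: print(t,e)
        for d in env.outline_of(t,p)[:3]: print("   box",np.round(d["bbox"]),round(d["conf"],2))
print(env.observe())
E
```

```text
scene 44.666840932590866 [1.32512918 0.28816245 0.77465507]
chute [351. 288.] 0.74 [0.584 0.102 0.   ]
   box [348. 264. 231. 149.] 0.78
end_stop [430. 294.] 0.86 [0.615 0.245 0.068]
   box [348. 266. 226. 157.] 0.7
treadle [338. 219.] 0.72 [0.46  0.034 0.05 ]
   box [343. 232. 146.  77.] 0.86
   box [301. 234.  71.  52.] 0.31
rack [298. 242.] 0.95 [ 0.552 -0.015  0.05 ]
rack [264. 181.] 0.74 [ 0.394 -0.156  0.05 ]
rack [184. 242.] 0.7 [ 0.629 -0.217  0.05 ]
   box [181. 235.  42.  51.] 0.96
   box [261. 171.  43.  45.] 0.95
   box [302. 234.  67.  53.] 0.63
gate it knows: ceramic_ring, chute, end_stop, rack, ref_sphere, tape, treadle
   box [340. 230. 146.  77.] 0.66
tape [314. 336.] 0.97 [0.715 0.077 0.   ]
tape [302. 244.] 0.56 [ 0.503 -0.027  0.   ]
   box [313. 334.  51.  49.] 0.74
ceramic_ring [382. 382.] 0.64 [0.765 0.209 0.   ]
   box [386. 381.  51.  47.] 0.56
ref_sphere [236. 312.] 0.88 [ 0.713 -0.07   0.   ]
   box [235. 298.  39.  46.] 0.92
side 56.26084539348858 [0.30438408 0.55558318 0.60599613]
chute [292. 301.] 0.69 [0.581 0.105 0.   ]
   box [311. 304. 227. 211.] 0.6
[... 1061 characters left out ...]
9644e+01, -1.23347857e+01]), 'qvel': array([-0.05915076, -0.06292115, -0.05037939, -0.11265958, -0.02152079,
       -0.00084923]), 'joint_efforts': array([ 2.49421373e-04, -4.48323369e+01, -2.31463498e+01, -1.60005989e-04,
        5.97514663e-04,  4.49036222e-06]), 'position': array([ 0.1529504 , -0.52829221,  0.20071046]), 'tool_rot': array([[ 9.60561342e-01,  2.78068172e-01,  1.82791676e-05],
       [ 2.78068172e-01, -9.60561342e-01,  2.65415580e-05],
       [ 2.49386243e-05, -2.04119398e-05, -9.99999999e-01]]), 'ft_force': array([-0.57686148,  0.74297957, -0.2029575 ]), 'wrist_torque': array([-0.05871218,  0.04116129,  0.03900851]), 'gripper_force': 0.0, 'grip_width': 0.08542553346774039}
```

View pics/scene.png

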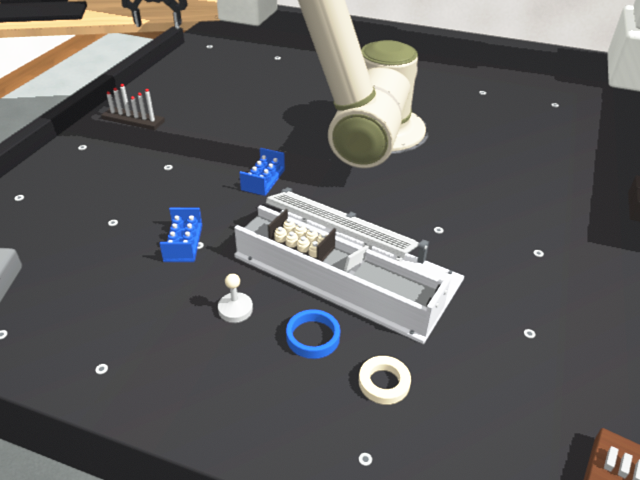

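View pics/side.png

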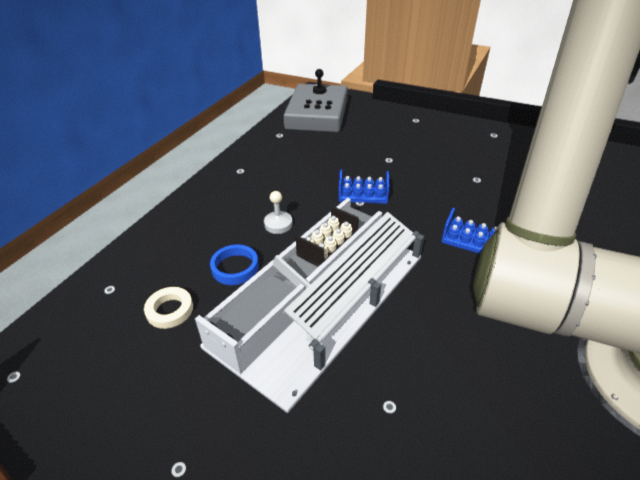

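The rack with the dark plate and ivory bushings is in the channel at about (302,236) in scene and (327,238) in side. The blue racks at scene (182,235) and (262,172) are the look-alikes. I'll fit the chute pose, overlay the model and check it in one enlarged crop.

```bash
cat >> h.py <<'E'
def W(P,X):
    X=np.atleast_2d(np.asarray(X,float)); c,s=np.cos(P[2]),np.sin(P[2])
    return np.c_[P[0]+c*X[:,0]-s*X[:,1],P[1]+s*X[:,0]+c*X[:,1],X[:,2]]
def overlay(p,P,ry):
    im=np.asarray(p["color"]).copy()
    def L(a,b,col): 
        q=proj(p,W(P,[a,b])); cv2.line(im,*[tuple(int(round(v*16)) for v in u) for u in q],col,1,cv2.LINE_AA,4)
    for x in(-.041,-.033,.033,.041): L((x,-.235,.07),(x,.158,.07),(255,0,0))
    for y in(-.235,.15): L((-.033,y,.05),(.033,y,.05),(255,0,255))
    L((-.041,-.235,.07),(.041,-.235,.07),(255,0,0))
    c,s=np.cos(.38),np.sin(.38); e=lambda r,y:(-.118+r*c-.002*s,y,.056+r*s+.002*c)
    L(e(.004,-.228),e(.004,.072),(0,255,0));L(e(.068,-.228),e(.068,.072),(0,255,0));L(e(.004,-.228),e(.068,-.228),(0,255,0));L(e(.004,.072),e(.068,.072),(0,255,0))
    for y in(ry-.055,ry+.055):
        for a,b in [((-.03,y,.098),(.03,y,.098)),((-.03,y,.05),(-.03,y,.098)),((.03,y,.05),(.03,y,.098))]: L(a,b,(0,255,255))
    return dict(p,color=im)
E
python3 - <<'E'
from h import *
from scipy.optimize import least_squares
pts={"chute":(0,0,0),"end_stop":(0,.15,.068)}
obs=[];ps={}
for n in["scene","side"]:
    p=ps[n]=env.get_image(n)
    for t in["chute","end_stop"]: obs.append((p,pts[t],env.tip_of(t,p)[0]["pixel"]))
    c=[d["pixel"] for d in env.tip_of("rack",p)]
    g=np.array([302,242]) if n=="scene" else np.array([326,244])
    c=[d for d in c if np.linalg.norm(d-g)<25]
    if c: obs.append((p,None,c[0]))
def f(v): return np.concatenate([proj(p,W(v[:3],X if X else (0,v[3],.05)))[0]-px for p,X,px in obs])
r=least_squares(f,[.583,.104,-.22,-.119],loss="soft_l1"); print(r.x,np.round(f(r.x),1)); np.save("P.npy",r.x)
a=overlay(ps["scene"],r.x[:3],r.x[3]); b=overlay(ps["side"],r.x[:3],r.x[3])
ia=cv2.resize(a["color"][180:345,225:475],None,fx=3.2,fy=3.2)[:, :, ::-1]; cv2.imwrite("pics/ov1.png",ia)
ib=cv2.resize(b["color"][185:415,190:440],None,fx=2.6,fy=2.6)[:, :, ::-1]; cv2.imwrite("pics/ov2.png",ib)
E
```

```text
Traceback (most recent call last):
IndexError: list index out of range
```

```bash
python3 - <<'E'
from h import *
from scipy.optimize import least_squares
obs=[];ps={n:env.get_image(n) for n in["scene","side"]}
C,S=(0,0,0),(0,.15,.068)
obs=[(ps["scene"],C,(351,288)),(ps["scene"],S,(430,294)),(ps["scene"],None,(298,242)),(ps["side"],C,(292,301)),(ps["side"],S,(222,330)),(ps["side"],None,(326,244))]
def f(v): return np.concatenate([proj(p,W(v[:3],X if X else (0,v[3],.05)))[0]-px for p,X,px in obs])
r=least_squares(f,[.583,.104,-.22,-.119],loss="soft_l1"); print(r.x,np.round(f(r.x),1)); np.save("P.npy",r.x)
a=overlay(ps["scene"],r.x[:3],r.x[3]); b=overlay(ps["side"],r.x[:3],r.x[3])
ia=cv2.resize(a["color"][180:345,225:475],None,fx=3.2,fy=3.2)[:, :, ::-1]; cv2.imwrite("pics/ov1.png",ia)
ib=cv2.resize(b["color"][185:415,190:440],None,fx=2.6,fy=2.6)[:, :, ::-1]; cv2.imwrite("pics/ov2.png",ib)
print(env.observe()["time_s"])
E
```

```text
[ 0.58423347  0.10190048 -0.21755905 -0.11627452] [ 0.3 -0.2  1.3  0.6  0.9  2.7 -0.9 -2.1  1.  -0.6  4.4 -0.7]
2.0
```

View pics/ov1.png

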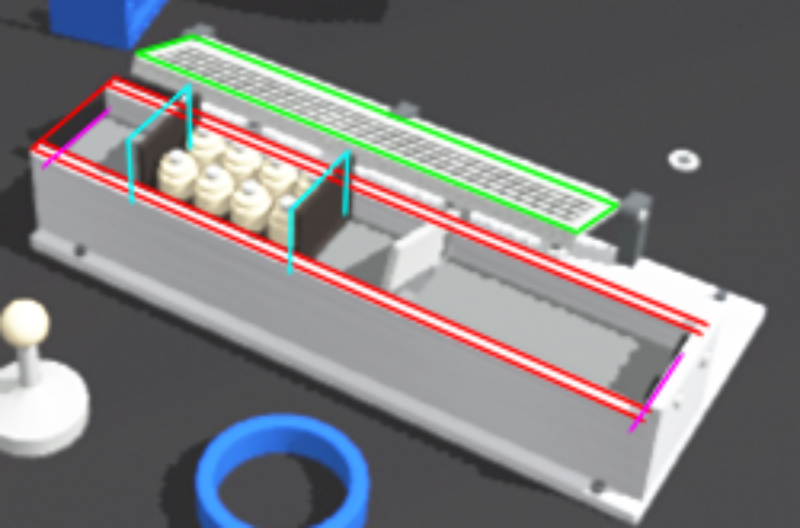

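View pics/ov2.png

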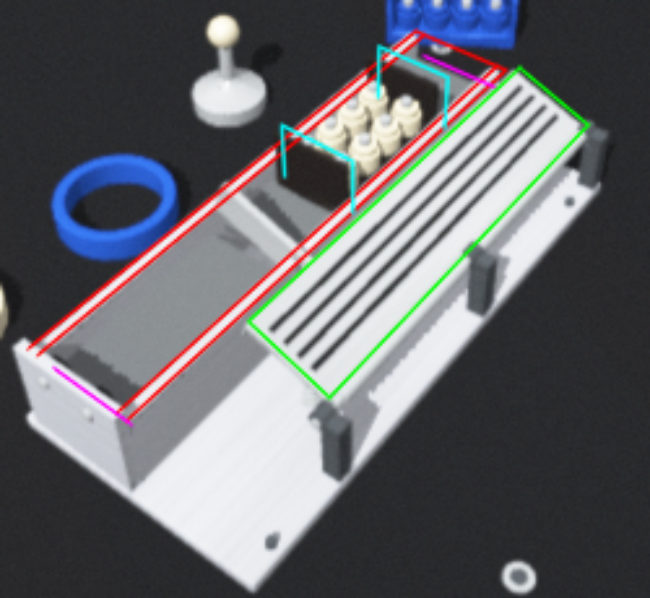

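The chute and treadle overlay fits in both views, but the rack's cyan wireframe is off. I'll zoom in on the rack in both.

```bash
python3 - <<'E'
from h import *
a=env.get_image("scene");b=env.get_image("side")
A=cv2.resize(a["color"][200:270,255:345],None,fx=8,fy=8,interpolation=cv2.INTER_CUBIC)[:280*2]
B=cv2.resize(b["color"][195:285,285:375],None,fx=6,fy=6,interpolation=cv2.INTER_CUBIC)
A=cv2.resize(a["color"][205:265,265:345],None,fx=5,fy=5,interpolation=cv2.INTER_CUBIC)
B=cv2.resize(b["color"][200:270,290:370],None,fx=5,fy=5,interpolation=cv2.INTER_CUBIC)
o=np.zeros((350,800,3),np.uint8);o[:300,:400]=A;o[:350,400:]=B
o=np.clip(o.astype(float)*1.8,0,255).astype(np.uint8)
cv2.imwrite("pics/rk.png",o[:,:,::-1])
E
```

```text
(no output)
```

View pics/rk.png

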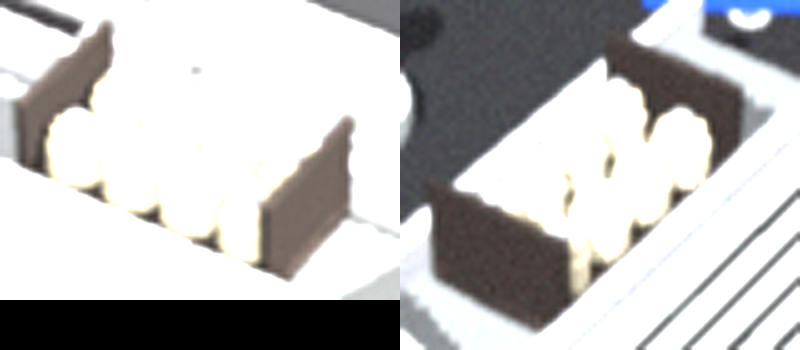

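The crop shows dark end plates with ivory bushings, so this is the right rack. Top corners in scene: (335,229), (318,246), (287,210), (269,225). In side: (324,249), (296,237), (358,218), (332,208).

```bash
python3 - <<'E'
from h import *
from scipy.optimize import least_squares
P=np.load("P.npy")
a=env.get_image("scene");b=env.get_image("side")
cs=[(-.03,.055),(.03,.055),(-.03,-.055),(.03,-.055)]
qa=np.array([(335,228.6),(318,246),(287,210),(269,225)]);qb=np.array([(324.4,249),(296.4,237),(358,218),(331.6,207.6)])
def f(v,s=(0,1)):
    X=W(P[:3],[(v[0]+x,v[1]+y,v[2]) for x,y in cs]); return np.concatenate([(proj([a,b][i],X)-[qa,qb][i]).ravel() for i in s])
for s in((0,1),(0,),(1,)):
    r=least_squares(f,[0,-.12,.098],args=(s,)); print(s,np.round(r.x,4),np.round(r.fun,1))
# target pose over start
ry=least_squares(f,[0,-.12,.098]).x[1]
o=env.observe(); R=o["tool_rot"]; yaw=P[2]
ty=np.array([np.cos(yaw),np.sin(yaw),0]); cur=np.degrees(np.arctan2(R[1,1],R[0,1])); print("turn about tool z",cur-np.degrees(yaw),o["time_s"])
for y in(ry-.055-.02,.029):
    g=W(P[:3],[(-.034,y,.12)])[0]; print(g, R.T@(g-o["position"])*100)
E
```

```text
(0, 1) [-0.0006 -0.1096  0.0946] [ 1.4  0.8  0.9  1.7 -0.4 -1.2 -1.1  0.6 -1.3  1.3 -0.6 -0.8  1.9 -0.3
  1.8 -1.9]
(0,) [-0.033  -0.1313  0.0634] [-0.3  0.2 -0.1  0.3  0.1 -0.8  0.3  0.3]
(1,) [ 0.0196 -0.1349  0.0665] [-1.5  0.6  0.6 -0.8 -0.1  0.6  1.2 -0.4]
turn about tool z -61.38720665920857 2.2
[ 0.51119135 -0.07100134  0.12      ] [ 47.12656298 -33.95966183   8.07451808]
[0.55729451 0.13755566 0.12      ] [ 57.35522303 -52.71038849   8.07494022]
```

>>> move_arm(plan=[[0,0,-61.4,46.4,-32.6,2,0.65],[0,0,-61.4,46.4,-32.6,2,0.65],[0,0,-61.4,46.4,-32.6,2,0.65],[0,0,-61.4,46.4,-32.6,2,0.65],[0,0,-61.4,46.4,-32.6,2,0.65]])

```text
time_s: 2.7
position: [0.3102, -0.3318, 0.192]
tool_rot: [[0.508, 0.861, 0.0], [0.861, -0.508, -0.0], [-0.0, 0.0, -1.0]]
ft_force: [0.7, -0.1, 0.7]
grip_width: 0.0702
gripper_force: 0.0
```

```bash
cat >> h.py <<'E'
def need(x,y,z):
    P=np.load("P.npy"); o=env.observe(); R=o["tool_rot"]; g=W(P[:3],[(x,y,z)])[0]
    c,s=np.cos(P[2]),np.sin(P[2]); d=o["position"]-[P[0],P[1],0]
    print("t",o["time_s"],"chute TCP",np.round([c*d[0]+s*d[1],-s*d[0]+c*d[1],d[2]],4),"turn",round(np.degrees(np.arctan2(R[1,1],R[0,1])-P[2]),2),"tool shift cm",np.round(R.T@(g-o["position"])*100,2),"ft",np.round(o["ft_force"],1),"w",o["grip_width"],"tilt",R[2])
E
python3 -c "
from h import *
need(-.034,-.2,.12)"
```

```text
t 2.7 chute TCP [-0.1739 -0.4826  0.192 ] turn -18.09 tool shift cm [31.21  4.52  7.2 ] ft [ 0.7 -0.1  0.7] w 0.07018211468879768 tilt [-1.64539085e-04  4.43454520e-04 -9.99999888e-01]
```

>>> move_arm(plan=[[0,0,-18.3,31.2,4.5,3,0.65],[0,0,-18.3,31.2,4.5,3,0.65],[0,0,-18.3,31.2,4.5,3,0.65],[0,0,-18.3,31.2,4.5,3,0.65],[0,0,-18.3,31.2,4.5,3,0.65]])

```text
time_s: 3.2
position: [0.4674, -0.1385, 0.1683]
tool_rot: [[0.218, 0.976, 0.001], [0.976, -0.218, -0.0], [-0.0, 0.001, -1.0]]
ft_force: [0.8, -1.4, 0.2]
grip_width: 0.0706
gripper_force: 0.0
```

```bash
python3 -c "
from h import *
need(-.034,-.2,.12)"
```

```text
t 3.2 chute TCP [-0.0622 -0.2599  0.1683] turn -0.11 tool shift cm [6.   2.81 4.83] ft [ 0.8 -1.4  0.2] w 0.07063063197265512 tilt [-2.37146742e-04  6.24828389e-04 -9.99999777e-01]
```

>>> move_arm(plan=[[0,0,0,6,2.8,4.8,0.65],[0,0,0,6,2.8,4.8,0.65],[0,0,0,6,2.8,4.8,0.65],[0,0,0,6,2.8,4.8,0.65]])

```text
time_s: 3.6
position: [0.5067, -0.0877, 0.1202]
tool_rot: [[0.217, 0.976, -0.0], [0.976, -0.217, -0.0], [-0.0, -0.0, -1.0]]
ft_force: [0.3, -0.0, 0.6]
grip_width: 0.0706
gripper_force: 0.0
```

```bash
python3 - <<'E'
from h import *
need(-.034,-.2,.12)
P=np.load("P.npy")
p=env.get_image("wrist"); q=overlay(p,P[:3],-.113); cv2.imwrite("pics/w.png",q["color"][:,:,::-1])
E
```

```text
t 3.6 chute TCP [-0.0348 -0.2019  0.1202] turn -0.05 tool shift cm [0.19 0.08 0.02] ft [ 0.3 -0.   0.6] w 0.07055909444512447 tilt [-1.52824421e-04 -4.62811233e-04 -9.99999881e-01]
```

View pics/w.png

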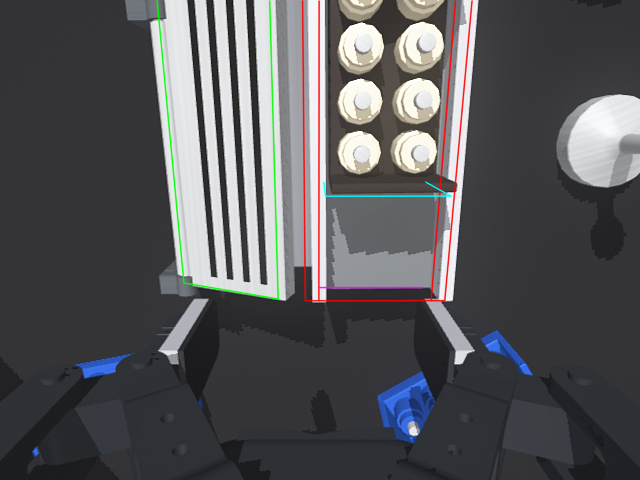

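The wrist view shows the chute about 3–4 mm further right than the model. The rear face of the rack sits at row ~193, which puts the rack at y ≈ −0.112, and the channel behind it is free. I'll correct +3 mm in x and descend.

>>> move_arm(plan=[[0,0,0,0.2,0.3,2.0,0.65],[0,0,0,0.2,0.3,3.5,0.65],[0,0,0,0.2,0.3,4.2,0.65],[0,0,0,0.2,0.3,4.7,0.65],[0,0,0,0.2,0.3,4.7,0.65]])

```text
time_s: 4.15
position: [0.51, -0.0871, 0.0735]
tool_rot: [[0.219, 0.976, 0.0], [0.976, -0.219, -0.0], [-0.0, 0.0, -1.0]]
ft_force: [0.7, -0.4, 1.2]
grip_width: 0.0704
gripper_force: 0.0
```

>>> move_arm(plan=[[0,0,0,0,0,0.4,0.65],[0,0,0,0,0,0.8,0.65],[0,0,0,0,0,0.8,0.65]])

```text
time_s: 4.45
position: [0.5099, -0.0865, 0.0649]
tool_rot: [[0.218, 0.976, -0.0], [0.976, -0.218, 0.0], [0.0, -0.0, -1.0]]
ft_force: [0.3, -0.2, -1.0]
grip_width: 0.0705
gripper_force: 0.0
```

```bash
python3 - <<'E'
from h import *
need(-.034,-.2,.12)
a=env.get_image("side")
cv2.imwrite("pics/s1.png",cv2.resize(a["color"][150:350,270:470],None,fx=3,fy=3,interpolation=cv2.INTER_CUBIC)[:,:,::-1])
E
```

```text
t 4.45 chute TCP [-0.0319 -0.2     0.0649] turn -0.12 tool shift cm [ 0.   -0.21 -5.51] ft [ 0.3 -0.2 -1. ] w 0.07052368429220827 tilt [ 7.94987132e-05 -4.81168020e-04 -9.99999881e-01]
```

View pics/s1.png

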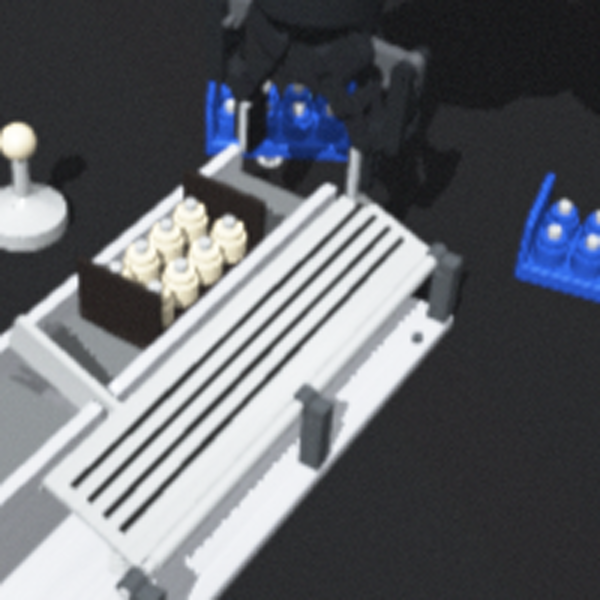

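```bash
python3 - <<'E'
from h import *
P=np.load("P.npy");a=env.get_image("side");b=env.get_image("scene")
for x in(-.074,.01):
  for z in(.065,.075,.085): print(x,z,(proj(a,W(P[:3],[(x,-.2,z)]))[0]-[270,150])*3)
A=cv2.resize(b["color"][150:270,200:350],None,fx=4,fy=4,interpolation=cv2.INTER_CUBIC)
cv2.imwrite("pics/s2.png",A[:,:,::-1])
for x in(-.074,.01):
  for z in(.065,.075,.085): print(x,z,(proj(b,W(P[:3],[(x,-.2,z)]))[0]-[200,150])*4)
E
```

```text
-0.074 0.065 [357.51372962 238.17371989]
-0.074 0.075 [358.99554741 225.7518328 ]
-0.074 0.085 [360.50131579 213.12917109]
0.01 0.065 [246.26917611 188.12692446]
0.01 0.075 [246.83230257 175.88797366]
0.01 0.085 [247.404113   163.46028596]
-0.074 0.065 [338.18872187 213.50617897]
-0.074 0.075 [337.79587539 197.46479018]
-0.074 0.085 [337.39858114 181.24178294]
0.01 0.065 [237.58165861 302.7941089 ]
0.01 0.075 [236.57561071 286.4959016 ]
0.01 0.085 [235.55761249 270.00409627]
```

View pics/s2.png

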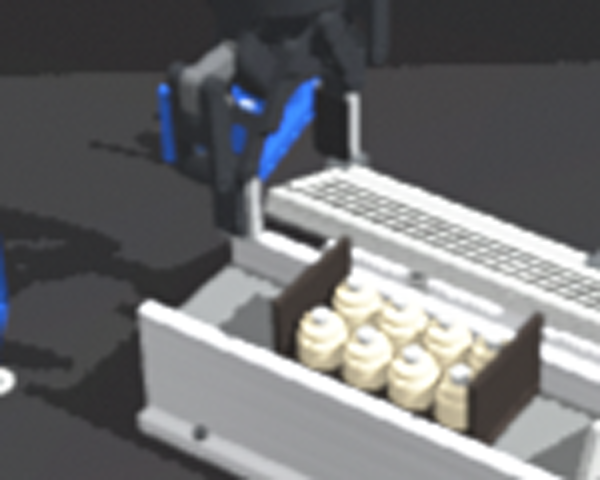

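The fingertips show at z ≈ 0.10 in both views, clear of everything, because the open fingers stand back from the TCP. Narrowing the opening to about 45 mm brings them forward and centres the pushing finger.

>>> move_arm(plan=[[0,0,0,0,-0.4,0,0.05],[0,0,0,0,-0.4,0,0.05],[0,0,0,0,-0.4,0,0.05],[0,0,0,0,-0.4,0,0.05],[0,0,0,0,-0.4,0,0.05]])

```text
time_s: 5.1
position: [0.5062, -0.0857, 0.0653]
tool_rot: [[0.218, 0.976, 0.0], [0.976, -0.218, 0.0], [0.0, 0.0, -1.0]]
ft_force: [-0.7, 0.5, 0.0]
grip_width: 0.0444
gripper_force: 0.0
```

```bash
python3 - <<'E'
from h import *
need(-.034,-.2,.12)
a=env.get_image("side");b=env.get_image("scene")
P=np.load("P.npy")
A=cv2.resize(b["color"][165:240,230:310],None,fx=5,fy=5,interpolation=cv2.INTER_CUBIC)
B=cv2.resize(a["color"][165:240,330:410],None,fx=5,fy=5,interpolation=cv2.INTER_CUBIC)
o=np.hstack([A,B]);cv2.imwrite("pics/s3.png",o[:,:,::-1])
for x in(-.069,-.01):
  for z in(.065,.075,.085): print(x,z,(proj(b,W(P[:3],[(x,-.2,z)]))[0]-[230,165])*5,(proj(a,W(P[:3],[(x,-.2,z)]))[0]-[330,165])*5+[400,0])
E
```

```text
t 5.1 chute TCP [-0.0357 -0.2     0.0653] turn -0.12 tool shift cm [ 0.    0.17 -5.47] ft [-0.7  0.5  0. ] w 0.04442309633140944 tilt [ 2.20924846e-05  7.47513108e-05 -9.99999997e-01]
-0.069 0.065 [265.57736067 198.23586977] [684.32998516 316.77076916]
-0.069 0.075 [265.04452881 178.1642263 ] [686.70054445 296.08482234]
-0.069 0.085 [264.50564743 157.86469874] [689.1093096  275.06548394]
-0.01 0.065 [178.01538981 275.94638894] [553.05620776 257.71320925]
-0.01 0.075 [176.95344289 255.64720177] [554.33463006 237.2395623 ]
-0.01 0.085 [175.87902761 235.10968082] [555.63298477 216.4467022 ]
```

View pics/s3.png

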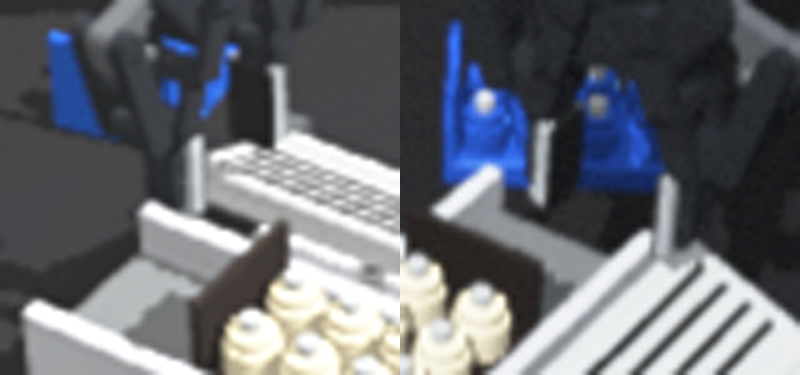

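I've used all 10 picture views. From here I descend on force feedback, in steps.

>>> move_arm(plan=[[0,0,0,0,0,0.4,0.05],[0,0,0,0,0,0.8,0.05],[0,0,0,0,0,0.8,0.05]])

```text
time_s: 5.5
position: [0.5058, -0.0855, 0.0565]
tool_rot: [[0.218, 0.976, -0.001], [0.976, -0.218, 0.001], [0.0, -0.001, -1.0]]
ft_force: [0.1, -0.0, -0.3]
grip_width: 0.0449
gripper_force: 0.0
```

>>> move_arm(plan=[[0,0,0,0,0,0.4,0.05],[0,0,0,0,0,0.6,0.05],[0,0,0,0,0,0.6,0.05]])

```text
time_s: 5.8
position: [0.506, -0.0856, 0.0509]
tool_rot: [[0.218, 0.976, -0.001], [0.976, -0.218, 0.0], [0.0, -0.001, -1.0]]
ft_force: [0.3, 0.4, -0.2]
grip_width: 0.0452
gripper_force: 0.0
```

>>> move_arm(plan=[[0,0,0,0,0,0.3,0.05],[0,0,0,0,0,0.6,0.05],[0,0,0,0,0,0.6,0.05]])

```text
time_s: 6.1
position: [0.5063, -0.0858, 0.0451]
tool_rot: [[0.218, 0.976, 0.0], [0.976, -0.218, -0.0], [-0.0, 0.0, -1.0]]
ft_force: [0.5, -0.3, 2.6]
grip_width: 0.045
gripper_force: 1.1
```

```bash
python3 - <<'E'
from h import *
P=np.load("P.npy");a=env.get_image("side");b=env.get_image("scene")
need(-.034,-.2,.12)
# treadle angle from side view: compare the edge of treadle with model at several angles, mid y away from finger
for p in(a,b):
  g=cv2.Sobel(cv2.cvtColor(p["color"],cv2.COLOR_RGB2GRAY).astype(np.float32),cv2.CV_32F,1,0)**2+cv2.Sobel(cv2.cvtColor(p["color"],cv2.COLOR_RGB2GRAY).astype(np.float32),cv2.CV_32F,0,1)**2
  g=np.sqrt(g)
  for th in np.arange(0,.5,.04):
    c,s=np.cos(th),np.sin(th); X=[(-.118+r*c-.002*s,y,.056+r*s+.002*c) for y in(.072,) for r in np.linspace(.01,.066,30)]+[(-.118+.068*c-.002*s,y,.056+.068*s+.002*c) for y in np.linspace(0.01,.07,40)]
    q=proj(p,W(P[:3],X)).astype(np.float32); print(round(th,2),round(float(cv2.remap(g,q[:,:1].copy(),q[:,1:].copy(),1).mean()),0),end=" | ")
  print()
# finger tip pixel darkness column: silver pad bottoms
E
```

```text
t 6.2 chute TCP [-0.0357 -0.2     0.0453] turn -0.12 tool shift cm [ 0.    0.17 -7.47] ft [0.  0.3 2.8] w 0.04510339863978492 tilt [-7.85495804e-05  1.88402219e-04 -9.99999979e-01]
0.0 52.0 | 0.04 42.0 | 0.08 45.0 | 0.12 52.0 | 0.16 67.0 | 0.2 94.0 | 0.24 125.0 | 0.28 147.0 | 0.32 157.0 | 0.36 161.0 | 0.4 160.0 | 0.44 162.0 | 0.48 170.0 | 
0.0 145.0 | 0.04 233.0 | 0.08 229.0 | 0.12 206.0 | 0.16 246.0 | 0.2 208.0 | 0.24 152.0 | 0.28 161.0 | 0.32 255.0 | 0.36 137.0 | 0.4 198.0 | 0.44 92.0 | 0.48 97.0 |
```

Contact is at TCP z ≈ 0.046–0.05, so the tips sit about 28 mm behind the TCP. I'll tilt the tool 10° so that the gripper body leans back and stays clear of the rack's top, then press on.

>>> move_arm(plan=[[0,5,0,0.2,0,-0.2,0.05],[0,10,0,0.4,0,0,0.05],[0,10,0,0.4,0,0.4,0.05],[0,10,0,0.4,0,0.8,0.05],[0,10,0,0.4,0,0.8,0.05]])

```text
time_s: 6.7
position: [0.5069, -0.0817, 0.0368]
tool_rot: [[0.214, 0.976, 0.037], [0.962, -0.217, 0.168], [0.172, -0.0, -0.985]]
ft_force: [-0.4, -1.0, 3.9]
grip_width: 0.045
gripper_force: 1.5
```

```bash
cat >> h.py <<'E'
def bright(p,X,r=1):
    q=np.round(proj(p,W(np.load("P.npy")[:3],X))).astype(int); return [np.asarray(p["color"])[v-r:v+r+1,u-r:u+r+1].mean().round() for u,v in q]
E
python3 - <<'E'
from h import *
need(-.034,-.2,.12)
E
```

```text
t 6.7 chute TCP [-0.0359 -0.196   0.0368] turn -0.08 tool shift cm [ 1.03  0.18 -8.26] ft [-0.4 -1.   3.9] w 0.04497244244104216 tilt [ 1.71599515e-01 -4.36625151e-04 -9.85166694e-01]
```

>>> move_arm(plan=[[0,0,0,-0.04,0,0.25,0.05],[0,0,0,-0.09,0,0.5,0.05],[0,0,0,-0.09,0,0.5,0.05]])

```text
time_s: 7.0
position: [0.5073, -0.0816, 0.032]
tool_rot: [[0.214, 0.976, 0.038], [0.961, -0.218, 0.169], [0.173, 0.0, -0.985]]
ft_force: [2.5, -0.2, 4.2]
grip_width: 0.0452
gripper_force: 1.8
```

>>> move_arm(plan=[[0,0,0,-0.04,0,0.2,0.05],[0,0,0,-0.07,0,0.4,0.05],[0,0,0,-0.07,0,0.4,0.05]])

```text
time_s: 7.3
position: [0.5071, -0.0817, 0.0279]
tool_rot: [[0.215, 0.976, 0.038], [0.961, -0.218, 0.17], [0.174, 0.0, -0.985]]
ft_force: [2.7, 0.2, 4.5]
grip_width: 0.0448
gripper_force: 2.0
```

>>> move_arm(plan=[[0,0,0,-0.03,0,0.15,0.05],[0,0,0,-0.05,0,0.3,0.05],[0,0,0,-0.05,0,0.3,0.05]])

```text
time_s: 7.6
position: [0.5074, -0.0817, 0.0261]
tool_rot: [[0.214, 0.976, 0.039], [0.961, -0.218, 0.17], [0.174, 0.001, -0.985]]
ft_force: [-0.6, 0.6, 16.7]
grip_width: 0.0449
gripper_force: 8.3
```

```bash
python3 - <<'E'
from h import *
need(-.034,-.2,.12)
old=cv2.imread("pics/scene.png")[:,:,::-1]; p=env.get_image("scene"); n=p["color"]
for u,v in [(350,262),(354,259),(358,256),(340,232),(345,235)]: print((u,v),old[v,u],n[v,u])
P=np.load("P.npy"); print(proj(p,W(P[:3],[(0,0,.065),(0,0,.05)])))
d=(np.abs(old.astype(int)-n).sum(2)>60).astype(np.uint8); 
print("rack region change",d[225:255,280:325].mean(),"gate",d[250:270,340:365].mean())
g=np.asarray(n)[248:272:3,338:370:4].mean(2).astype(int); o=old[248:272:3,338:370:4].mean(2).astype(int); print(o,"\n",g)
E
```

```text
t 7.6 chute TCP [-0.0354 -0.1959  0.0261] turn -0.12 tool shift cm [ 1.23  0.15 -9.32] ft [-0.6  0.6 16.7] w 0.04490073709505865 tilt [ 0.17392961  0.00113374 -0.98475743]
(350, 262) [231 233 230] [181 185 185]
(354, 259) [230 232 230] [181 185 184]
(358, 256) [230 232 231] [154 155 157]
(340, 232) [188 189 190] [253 254 253]
(345, 235) [252 252 253] [180 182 181]
[[353.29758759 262.17784267]
 [352.81857153 268.28080327]]
rack region change 0.03037037037037037 gate 0.63
[[147 162 163 162 163 252 249 240]
 [186 124 158 162 172 250 233 234]
 [185 186 175 180 248 230 232 151]
 [185 186 130 238 230 231 233 161]
 [184 118 145 229 231 232 200 136]
 [117 117 165 231 232 224 191 186]
 [117 118 177 232 194 158 186 186]
 [246 121 184 177 161 182 186 186]] 
 [[144 160 160 160 160 253 235 252]
 [183 122 156 161 162 157 186 228]
 [183 183 172 127 155 160 186 154]
 [184 183 183 184 182 131 203 153]
 [183 183 183 183 184 131 188 134]
 [183 183 182 183 169 163 184 183]
 [182 183 184 183 154 185 183 183]
 [248 185 183 155 179 183 183 183]]
```

The gate has folded away: the white blade pixels now read as floor. The hold is 16.7 N, so I push forward along the chute.

>>> move_arm(plan=[[0,0,0,0.98,0,0.17,0.05],[0,0,0,1.97,0,0.35,0.05],[0,0,0,2.66,0,0.47,0.05],[0,0,0,3.35,0,0.59,0.05],[0,0,0,3.94,0,0.69,0.05]])

```text
time_s: 8.15
position: [0.5161, -0.0447, 0.0262]
tool_rot: [[0.213, 0.976, 0.039], [0.962, -0.217, 0.165], [0.17, 0.002, -0.985]]
ft_force: [-3.9, -11.9, 15.8]
grip_width: 0.0449
gripper_force: 9.3
```

```bash
python3 - <<'E'
from h import *
need(-.036,-.1,.0261)
E
```

```text
t 8.15 chute TCP [-0.0349 -0.1578  0.0262] turn -0.07 tool shift cm [ 5.7  -0.12  0.99] ft [ -3.9 -11.9  15.8] w 0.04493750530239806 tilt [ 0.16970275  0.00240254 -0.98549237]
```

```bash
cat >> h.py <<'E'
def racky():
    P=np.load("P.npy")
    for n in("scene","side"):
        p=env.get_image(n)
        for d in env.tip_of("rack",p):
            w=ray(p,d["pixel"],.05)-[P[0],P[1],0]; c,s=np.cos(P[2]),np.sin(P[2]); x,y=c*w[0]+s*w[1],-s*w[0]+c*w[1]
            if abs(x)<.03 and -.2<y<.2: print(n,"rack",round(x,4),round(y,4),round(d["conf"],2))
E
python3 -c "
from h import *
racky()"
```

```text
scene rack -0.0033 -0.0986 0.76
side rack 0.0054 -0.0955 0.91
```

>>> move_arm(plan=[[0,0,0,0.98,0,0.17,0.05],[0,0,0,1.97,0,0.35,0.05],[0,0,0,2.95,0,0.52,0.05]])

```text
time_s: 8.65
position: [0.5227, -0.0155, 0.0262]
tool_rot: [[0.214, 0.976, 0.039], [0.962, -0.217, 0.165], [0.17, 0.002, -0.985]]
ft_force: [-3.2, -12.1, 16.5]
grip_width: 0.045
gripper_force: 9.7
```

```bash
python3 -c "
from h import *
racky();need(-.036,0,.026)"
```

```text
scene rack -0.003 -0.0741 0.85
side rack 0.0108 -0.0689 0.74
t 8.85 chute TCP [-0.0349 -0.1263  0.0262] turn -0.1 tool shift cm [12.44 -0.13  2.21] ft [ 0.4 -2.4 15.3] w 0.04500705076693924 tilt [ 0.17298678  0.00217993 -0.98492173]
```

>>> move_arm(plan=[[0,0,0,0.98,0,0.17,0.05],[0,0,0,2.07,0,0.36,0.05],[0,0,0,3.15,0,0.55,0.05],[0,0,0,4.23,0,0.74,0.05],[0,0,0,5.32,0,0.93,0.05]])

```text
time_s: 9.35
position: [0.5343, 0.0374, 0.0262]
tool_rot: [[0.214, 0.976, 0.039], [0.962, -0.217, 0.166], [0.17, 0.002, -0.985]]
ft_force: [-4.1, -13.1, 17.0]
grip_width: 0.045
gripper_force: 9.7
```

>>> move_arm(plan=[[0,0,0,1.08,0,0.19,0.05],[0,0,0,2.17,0,0.38,0.05],[0,0,0,3.25,0,0.57,0.05],[0,0,0,4.33,0,0.76,0.05],[0,0,0,5.32,0,0.93,0.05]])

```text
time_s: 9.85
position: [0.5459, 0.0903, 0.0262]
tool_rot: [[0.214, 0.976, 0.038], [0.962, -0.217, 0.166], [0.17, 0.001, -0.985]]
ft_force: [-3.3, -12.5, 16.4]
grip_width: 0.045
gripper_force: 9.6
```

```bash
python3 -c "
from h import *
racky();need(-.036,.03,.026)"
```

```text
scene rack 0.0011 0.0362 0.84
side rack 0.0081 0.0448 0.89
t 10.05 chute TCP [-0.0349 -0.0184  0.0263] turn -0.09 tool shift cm [ 4.76 -0.11  0.87] ft [-1.3 -3.2 15.7] w 0.0449103863693893 tilt [ 0.17302806  0.00155332 -0.98491567]
```

>>> move_arm(plan=[[0,0,0,0.98,0,0.17,0.05],[0,0,0,1.97,0,0.35,0.05],[0,0,0,2.95,0,0.52,0.05],[0,0,0,3.94,0,0.69,0.05],[0,0,0,4.43,0,0.78,0.05]])

```text
time_s: 10.55
position: [0.5556, 0.1345, 0.0262]
tool_rot: [[0.213, 0.976, 0.038], [0.962, -0.217, 0.166], [0.171, 0.001, -0.985]]
ft_force: [-3.4, -12.0, 17.7]
grip_width: 0.0449
gripper_force: 9.8
```

```bash
python3 -c "
from h import *
racky();need(-.036,.03,.026)"
```

```text
scene rack -0.0009 0.0839 0.73
side rack 0.0044 0.0878 0.7
t 10.75 chute TCP [-0.035   0.0262  0.0263] turn -0.09 tool shift cm [ 0.37 -0.1   0.09] ft [-2.8 -4.5 15.5] w 0.04505019413283993 tilt [ 0.17251346  0.00121893 -0.98500641]
```

>>> move_arm(plan=[[0,0,0,0.2,0,0.03,0.05],[0,0,0,0.4,0,0.07,0.05],[0,0,0,0.59,0,0.1,0.05]])

```text
time_s: 11.05
position: [0.5568, 0.1399, 0.0263]
tool_rot: [[0.214, 0.976, 0.038], [0.962, -0.217, 0.166], [0.171, 0.001, -0.985]]
ft_force: [-4.1, -13.0, 16.4]
grip_width: 0.0446
gripper_force: 9.3
```

>>> move_arm(plan=[[0,0,0,0.1,0,0.02,0.05],[0,0,0,0.2,0,0.03,0.05]])

```text
time_s: 11.25
position: [0.5572, 0.1418, 0.0263]
tool_rot: [[0.214, 0.976, 0.038], [0.962, -0.217, 0.166], [0.171, 0.001, -0.985]]
ft_force: [-3.2, -11.5, 16.6]
grip_width: 0.0451
gripper_force: 8.9
```

>>> move_arm(plan=[[0,0,0,0.1,0,0.02,0.05],[0,0,0,0.2,0,0.03,0.05]])

```text
time_s: 11.45
position: [0.5576, 0.1438, 0.0263]
tool_rot: [[0.214, 0.976, 0.038], [0.962, -0.217, 0.167], [0.171, 0.001, -0.985]]
ft_force: [-3.5, -10.9, 15.2]
grip_width: 0.0448
gripper_force: 8.7
```

>>> move_arm(plan=[[0,0,0,0.1,0,0.02,0.05],[0,0,0,0.2,0,0.03,0.05]])

```text
time_s: 11.65
position: [0.558, 0.1451, 0.0262]
tool_rot: [[0.214, 0.976, 0.037], [0.962, -0.217, 0.165], [0.169, 0.001, -0.986]]
ft_force: [-5.9, -18.7, 17.5]
grip_width: 0.0448
gripper_force: 12.2
```

```bash
python3 -c "
from h import *
racky();need(-.036,.03,.026)"
```

```text
scene rack 0.0001 0.0925 0.61
side rack 0.0045 0.0893 0.67
t 11.85 chute TCP [-0.035   0.0364  0.0262] turn -0.1 tool shift cm [-0.64 -0.1  -0.09] ft [ -4.3 -15.1  16.3] w 0.04473625627118882 tilt [ 1.69591407e-01  4.90532761e-04 -9.85514340e-01]
```

>>> move_arm(plan=[[0,0,0,0.1,0,0.02,0.05],[0,0,0,0.15,0,0.03,0.05]])

```text
time_s: 12.05
position: [0.5581, 0.1453, 0.0262]
tool_rot: [[0.215, 0.976, 0.037], [0.962, -0.218, 0.163], [0.167, 0.0, -0.986]]
ft_force: [-7.4, -23.9, 19.3]
grip_width: 0.045
gripper_force: 16.5
```

The force climbs and the rack no longer advances, so it is home against the buffers. I back off a little along the chute, then rise straight up.

>>> move_arm(plan=[[0,0,0,-0.3,0,-0.05,0.05],[0,0,0,-0.6,0,-0.1,0.05],[0,0,0,-0.42,0,-1.1,0.05],[0,0,0,-0.25,0,-2.1,0.05],[0,0,0,-0.08,0,-3.1,0.05]])

```text
time_s: 12.55
position: [0.5566, 0.143, 0.0562]
tool_rot: [[0.214, 0.976, 0.036], [0.961, -0.217, 0.169], [0.173, -0.001, -0.985]]
ft_force: [0.5, -0.2, -0.5]
grip_width: 0.0444
gripper_force: 0.0
```

>>> move_arm(plan=[[0,0,0,0.35,0,-2,0.05],[0,0,0,0.87,0,-5,0.05],[0,0,0,1.4,0,-8,0.05],[0,0,0,1.7,0,-10,0.05],[0,0,0,1.7,0,-10,0.05]])

```text
time_s: 13.05
position: [0.5581, 0.1424, 0.1604]
tool_rot: [[0.213, 0.976, 0.043], [0.961, -0.218, 0.169], [0.174, 0.005, -0.985]]
ft_force: [0.3, 0.5, 0.1]
grip_width: 0.0446
gripper_force: 0.0
```

```bash
python3 - <<'E'
from h import *
racky();need(-.036,.03,.15)
old=cv2.imread("pics/side.png")[:,:,::-1].astype(int); p=env.get_image("side"); n=np.asarray(p["color"]).astype(int)
P=np.load("P.npy")
# rest-treadle region vs start (side view), front half of treadle edge, and gate edge
for nm,X in [("treadle",(-.07,.05,.075)),("gate",(0.0,0,.075))]:
    u,v=np.round(proj(p,W(P[:3],[X]))[0]).astype(int); print(nm,u,v,"mean abs diff",np.abs(old-n)[v-12:v+13,u-12:u+13].mean())
# rack wire fit: template shift check of front/rear plate tops by overlay of dark pixels along channel axis at z=.098
for nm in("scene","side"):
    p=env.get_image(nm); ys=np.arange(.02,.17,.004)
    q=np.round(proj(p,W(P[:3],[(0,y,.094) for y in ys]))).astype(int)
    print(nm,[(round(y*1000),int(np.asarray(p["color"])[v,u].mean())) for y,(u,v) in zip(ys,q)])
E
```

```text
scene rack -0.0002 0.0907 0.59
side rack 0.002 0.0948 0.89
t 13.25 chute TCP [-0.0359  0.0336  0.1561] turn -0.12 tool shift cm [-0.46 -0.    0.54] ft [-0.8 -0.4 -0.6] w 0.04479155613963048 tilt [ 0.17305715 -0.00234778 -0.98490899]
treadle 302 307 mean abs diff 7.026666666666666
gate 289 269 mean abs diff 11.1728
scene [(20, 141), (24, 156), (28, 158), (32, 158), (36, 159), (40, 118), (44, 71), (48, 62), (52, 59), (56, 202), (60, 180), (64, 187), (68, 254), (72, 252), (76, 244), (80, 177), (84, 196), (88, 189), (92, 253), (96, 254), (100, 246), (104, 183), (108, 212), (112, 178), (116, 253), (120, 254), (124, 235), (128, 165), (132, 205), (136, 191), (140, 165), (144, 218), (148, 84), (152, 62), (156, 56), (160, 129), (164, 254), (168, 253)]
side [(20, 205), (24, 191), (28, 122), (32, 117), (36, 118), (40, 94), (44, 54), (48, 38), (52, 39), (56, 38), (60, 36), (64, 242), (68, 248), (72, 236), (76, 236), (80, 244), (84, 149), (88, 243), (92, 248), (96, 243), (100, 228), (104, 243), (108, 143), (112, 230), (116, 247), (120, 243), (124, 238), (128, 246), (132, 134), (136, 229), (140, 182), (144, 156), (148, 78), (152, 44), (156, 37), (160, 31), (164, 91), (168, 246)]
```

```bash
python3 -c "
from h import *
print(env.close_job())"
```

```text
the job is handed in; nothing more can be done
None
```

The rack is home against the end stop, the treadle is released, the gate appears back up behind the rack in the last camera check, and the job was handed in at about 13 s; no verdict came back.

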